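Fit the inner panel into the instrument enclosure

ROBOT

A 6-joint arm with a two-finger parallel gripper is mounted at the origin on a cart in front of the work surface, level with it; the furniture and walls round the work are solid. World frame = base frame: x ahead of the robot, y to its left, z up, the work surface at z = 0. Lengths are in m, angles in degrees, forces in N, time in s.
With the tool pointing down it reaches from about 0.35 to 0.775 m from the base axis. Payload 5.5 kg.
Tool frame: the origin (TCP) lies between the finger pads; the fingertips stand env.tip_reach ahead of it and the grasp point (between the pads) lies 5 mm behind it (env.tip_reach is the distance from the TCP to the fingertips, in m); z points along the fingers, y is the line along which they close (so a half turn about z gives the same grasp; the last joint's range is limited). The gripper opens to 85 mm and grips with 20 to 120 N. Pads are 22 mm wide; open, the fingers measure 114 mm over their backs; the gripper's body (76 mm by 85 mm) begins 54 mm behind the grasp point. The pads swing forward as they close: fully open they stand 13 mm farther back than shut.
Start: joints at [60.871, 17.945, 2.641, 74.691, 0, 82.002], TCP at [0.207, 0.536, 0.245] pointing down, gripper open.
Joint ranges: [-158.12, 158.12], [-49.38, 96.58], [-58.88, 72.47], [-126.05, 133.96], [-84.25, 85.87], [-180, 180]. Speed limits (degrees/s): [147.25, 147.25, 180, 180, 180, 180].

INTERFACE

Orientations are given as a 3x3 rotation matrix whose columns are the frame's x, y, z axes.
In Python, from cell import env, imaging gives the robot as it stands. The module is installed in compiled form; this text tells all that it offers.
- The arm moves only by the shell command python3 -m inch 'ROWS' [FORCE]. ROWS is a JSON object of lists of equal length, an entry for each row: "xyz": the shift along the tool's x, y, z in mm, a list of three; "twist": the turn, a rotation vector about the tool's x, y, z in degrees, a list of three; "fingers": the opening, from -1 (shut) to 1 (fully open). A call has 1 to 10 rows; each row shifts and turns the commanded pose from where the row before left it, along the tool's axes as they then stand; what a row does not reach is not made up. A row lasts 1/10 s, in which the tool goes at most 50 mm and 8.59 degrees, less where a joint would pass 70% of its speed; a pose out of reach is approached as far as the arm can. A call with a gripper value outside its range is refused whole. The fingers move at their own pace and stop on an object; FORCE is the grip in N (left out, the last holds). Time passes only in rows, so rows that do not move let the fingers close. It gives the time, the measured TCP pose, the force, the opening and the grip force at its end, in the units of the state.
- env.state(): the state, without advancing time (a new reading comes with each control period).
- imaging.get_image(name): name is "side" or "top"; returns a dict with "color" (480x640x3 uint8, blue, green, red), "fx", "fy", "cx", "cy" (pixels), "view" (4x4, takes a point from world to camera coordinates). Camera axes: x right, y up, looking along -z (the intrinsics and any distortion apply to the point x, -y, -z); pixel columns grow to the right and rows downward; lengths in m; the calibration is good to about 2 mm. A picture is of the moment at which its call begins. There is no depth.
- env.finish_job(): hands the job in; it is judged then, once.
The state is a dict: "clock": time; "joint_positions": joint angles; "qvel": joint speeds; "joint_torque": joint torques, N m; "ee_pos": TCP position; "eef_rot": TCP orientation; "ft_force": force on the tool from outside, world axes, zero at the start; "ft_torque": the same for the moment, N m; "finger_gap": opening from 0.0 (shut) to 1.0 (fully open); "gripper_force": force on a finger pad.
Only numpy, scipy, OpenCV 4.12 (cv2) and the standard library are available. Lean on these libraries where they do the work, as an engineer would, in place of code of your own. Each camera call takes 0.05 s, during which the arm holds its last target. There are 200 camera calls.

TASK

Push the folding dust cover of the enclosure back so that its two leaves stand up at the rear, folded flat against each other. Then fit the loose panel with the bridge handle inside: it is longer than the opening, so tip it, tuck one end under one end flange, lower the other end through, and slide it back until it lies flat on the ledges, centred with both ends under the flanges. Let go, leave the cover folded, and do not disturb the mug, the glue bottle or the round tin.

Things in the scene. Friction and masses are not known exactly. Their poses are not given: they have to be found in the camera images.
- enclosure: Fixed grey open-topped sheet metal enclosure, 108 (x) x 212 (y) x 70 (z) mm, walls 4 mm; origin at the centre of its underside, z up, y along its long side, x from front (robot side) to rear (cover hinge side). Cavity x -50..50, y -102..102 mm.
- panel: Loose aluminium panel 92 (x) x 160 (y) x 5 (z) mm, 0.18 to 0.35 kg, symmetric under a half turn; origin at the centre of its underside. Black bridge handle over its centre: a bar 70 mm along x, 14 mm thick along y, from z = 40 to 60 mm, on two 12 mm round posts at x = -27 and 27. Starts lying flat on the worktop, handle up.
- cover_rear (a joint): Hinge of the cover's rear leaf on the enclosure's rear top edge, rad: 0 = flat forward over the opening, 1.57 = upright, 1.75 = stop, leaning slightly back. Stays where left (0.05 N m). Each leaf: slippery white plastic, 56 mm from hinge to edge, 168 mm wide (enclosure y), 4 mm thick, 30 g. Starts at 0.9 to 1.2.
- cover_front (a joint): Hinge of the front leaf on the rear leaf's free edge, rad: 0 = leaves in one plane, 3.12 = stop, folded flat on the rear leaf's inner face. Stays where left (0.015 N m). The leaves start (1.65 to 1.8) as a tent over the opening; pushing the front leaf towards enclosure +x with shut fingers, tips 20 mm above the rear hinge line, folds both up to their stops.
- cover_hinge (a point): Middle of the rear hinge line, fixed on the enclosure at x = 58, y = 0, z = 74 mm in its frame.
- cover_fold (a point): Middle of the fold line between the two leaves.
- cover_edge (a point): Middle of the front leaf's free edge.
- glue: Bystander: small brown dropper bottle, 34 mm across, 102 mm tall, stands near a long side of the panel; origin at its underside. Leave alone.
- tin: Bystander: round white tin, 70 mm across, 23 mm tall, in front of the enclosure; origin at its underside. Leave alone.
- mug: Bystander: orange mug, 81 x 113 x 101 mm, at the back; origin at its underside. Leave alone.
- opening (a point): Centre of the enclosure's top opening, enclosure z = 70 mm, same axes. A flat flange 6 mm thick (z 64..70) closes each end of the top, so the opening is 100 mm (x) by 136 mm (y -68..68). No flanges along the long sides.
- seat (a point): Centre of the ledge plane inside the enclosure, z = 40 mm, where the panel's origin belongs. The ledge runs all round: end ledges from the end walls in to |y| = 52 mm, side ledges to |x| = 38 mm. Free height between end ledge and flange: 24 mm.

How it is judged:
By the outcome, as a careful person would: the job done as asked, in the order asked, and still so for the second after the job is handed in, with the robot touching nothing.
It also fails if it takes over 58 s, if anything falls off the work surface, if the arm or the gripper's body presses on something with over 40 N, if the wrist force passes 120 N, or if a joint passes its speed limit or range.

## Working session

There is one attempt and no reset: what is moved stays moved. The work goes in short steps, Python scripts to look and compute and a shell command to move; the robot and the scene stay as the last step left them, time stands still between calls to the robot, and variables do not carry over. Pictures are saved under pics/ and viewed, at most 10 in all, crops included, and the job is handed in when it is done.

```bash
mkdir -p pics
cat > h.py <<'E'
import numpy as np, cv2
from cell import env, imaging
def cam(n):
    d=imaging.get_image(n); return d
def K(d): return np.array([[d['fx'],0,d['cx']],[0,d['fy'],d['cy']],[0,0,1.]])
def ray(d,u,v):
    V=np.array(d['view']); R=V[:3,:3]; o=-R.T@V[:3,3]
    c=np.array([(u-d['cx'])/d['fx'],-(v-d['cy'])/d['fy'],-1.]); r=R.T@c
    return o,r/np.linalg.norm(r)
def onz(d,u,v,z):
    o,r=ray(d,u,v); return o+r*(z-o[2])/r[2]
def proj(d,p):
    V=np.array(d['view']); c=V[:3,:3]@np.array(p)+V[:3,3]
    return np.array([d['cx']+d['fx']*c[0]/-c[2], d['cy']-d['fy']*c[1]/-c[2]])
E
python3 - <<'E'
from h import *
for n in ('top','side'):
    d=cam(n); cv2.imwrite(f'pics/{n}0.png',d['color']); np.save(f'{n}0.npy',d,allow_pickle=True)
    print(n,[k for k in d],d['fx'],d['fy'],d['cx'],d['cy'],np.round(d['view'],3).tolist())
s=env.state(); print({k:np.round(v,3).tolist() for k,v in s.items()},env.tip_reach)
E
```

```text
top ['color', 'fx', 'fy', 'cx', 'cy', 'view'] 533.6623133364999 533.6623133364999 316.4284452533526 245.25456324511467 [[-0.009, -1.0, 0.009, 0.016], [0.983, -0.007, 0.181, -0.583], [-0.181, 0.01, 0.983, -0.968], [0.0, 0.0, 0.0, 1.0]]
side ['color', 'fx', 'fy', 'cx', 'cy', 'view'] 499.306460255957 499.306460255957 319.00701015837154 243.0400844664443 [[0.889, -0.458, -0.012, -0.497], [0.235, 0.435, 0.869, -0.227], [-0.393, -0.775, 0.495, -0.717], [0.0, 0.0, 0.0, 1.0]]
{'clock': 0.1, 'joint_positions': [60.872, 17.985, 2.584, 74.69, -0.0, 82.001], 'qvel': [-0.079, -0.041, 0.148, 0.039, -0.041, -0.049], 'joint_torque': [0.002, -48.173, 29.924, 0.013, -0.0, 0.0], 'ee_pos': [0.207, 0.536, 0.245], 'eef_rot': [[-0.933, 0.36, -0.001], [0.36, 0.933, -0.001], [0.0, -0.002, -1.0]], 'ft_force': [0.678, 0.675, -0.517], 'ft_torque': [0.019, -0.021, -0.028], 'gripper_force': 0.0, 'finger_gap': 0.998} 0.014
```

View pics/top0.png

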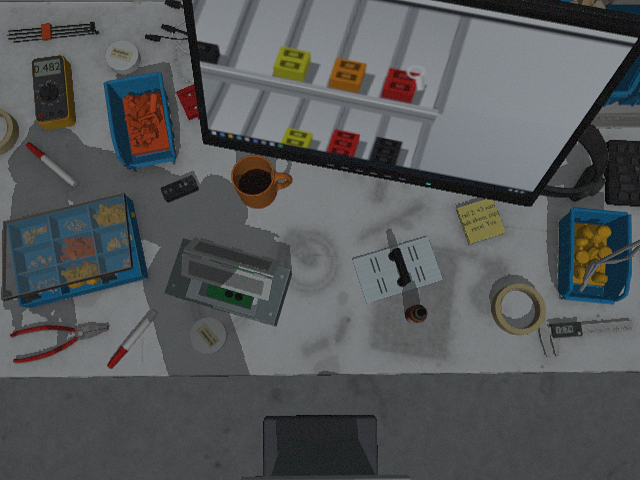

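View pics/side0.png

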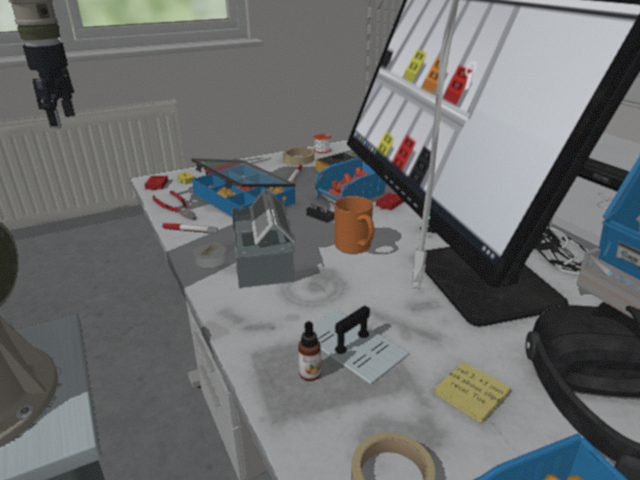

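Top view: enclosure around (232,280) with the tent cover, panel around (398,270), glue (416,313), tin (208,335), mug (255,182), and the monitor at the rear. Side view: enclosure around (265,245), panel handle (352,325). I'll crop closer.

Run:
```python
from h import *
t=np.load('top0.npy',allow_pickle=True).item();s=np.load('side0.npy',allow_pickle=True).item()
A=cv2.resize(t['color'][228:328,160:300],None,fx=4,fy=4,interpolation=cv2.INTER_CUBIC)[:, :]
B=cv2.resize(t['color'][228:328,350:450],(400,400),interpolation=cv2.INTER_CUBIC)
C=cv2.resize(s['color'][188:298,225:305],(240*4//3,330*4//3),interpolation=cv2.INTER_CUBIC)
M=np.zeros((600,800,3),np.uint8)
M[:300,:420]=cv2.resize(A,(420,300)); M[:300,420:720]=cv2.resize(B,(300,300))
M[300:600,:218]=cv2.resize(C,(218,300))
D=s['color'][295:395,280:420]; M[300:600,230:650]=cv2.resize(D,(420,300),interpolation=cv2.INTER_CUBIC)
cv2.imwrite('pics/m1.png',M)
```

```text
(no output)
```

View pics/m1.png

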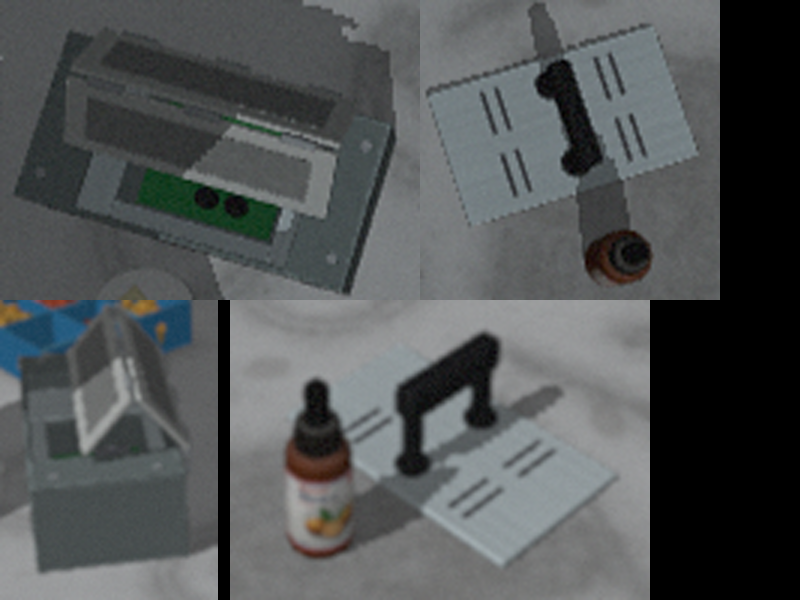

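The mosaic shows enclosure top corners at crop (70,30), (15,193), (345,289), (391,124); panel corners at (428,92), (653,24), (697,155), (472,226). The tent leaves are visible, with the fold at about (72,75)–(345,150).

Run:
```python
from h import *
t=np.load('top0.npy',allow_pickle=True).item();s=np.load('side0.npy',allow_pickle=True).item()
f=lambda P,x0,y0,z:np.array([onz(t,x0+(x)/3,228+y/3,z) for x,y in P])
def rep(n,P,ls):
    c=P.mean(0); l=[np.linalg.norm(P[i]-P[(i+1)%4])*1000 for i in range(4)]
    v=(P[0]+P[1]-P[2]-P[3]); print(n,np.round(c,4),np.round(l,1),'y-axis yaw(from +y)',np.degrees(np.arctan2(-v[0],v[1])))
E_=f([(70,30),(15,193),(345,289),(391,124)],160,0,.07); rep('enc',E_,0); print(E_.round(3))
P=np.array([[428,92],[472,226],[697,155],[653,24]],float)-[420,0]
Pn=f(P,350,0,.005); rep('panel',Pn,0); print(Pn.round(3))
# handle bar in top crop ends
H=f([(550-420,72),(583-420,162)],350,0,.06); print('handle',H.round(3))
for n,(u,v),z in [('glue top',(350+(630-420)/3,228+252/3),.10),('tin',(208,335),.023),('mug',(255,185),.1)]: print(n,onz(t,u,v,z).round(3))
# side check: handle bar top, monitor lower edge
print('monitor z=.1..,.2,.3', [onz(t,330,165,z).round(3) for z in (.1,.2,.3)], 'left',[onz(t,207,140,z).round(3) for z in (.1,.2,.3)])
# triangulate monitor corner left bottom: top (205,140), side (350,155)
def tri(a,b):
    (o1,r1),(o2,r2)=ray(t,*a),ray(s,*b)
    k=np.linalg.lstsq(np.c_[r1,-r2],o2-o1,rcond=None)[0]; return (o1+k[0]*r1+o2+k[1]*r2)/2, np.linalg.norm(o1+k[0]*r1-o2-k[1]*r2)
print('mon L',tri((206,140),(351,155)),'mon R',tri((533,205),(502,262)))
print('handle ends side', tri((350+(583-420)/3,228+155/3),(280+(403-230)/3,295+95/3)))
```

```text
enc [0.514  0.1762 0.07  ] [106.4 212.1 105.1 210.4] y-axis yaw(from +y) -16.672722629393213
[[0.595 0.262 0.07 ]
 [0.493 0.292 0.07 ]
 [0.433 0.089 0.07 ]
 [0.534 0.061 0.07 ]]
panel [ 0.5421 -0.1501  0.005 ] [ 93.2 157.1  92.1 158.8] y-axis yaw(from +y) 16.702622068605045
[[ 0.564 -0.061  0.005]
 [ 0.475 -0.088  0.005]
 [ 0.52  -0.238  0.005]
 [ 0.609 -0.213  0.005]]
handle [[ 0.568 -0.134  0.06 ]
 [ 0.51  -0.153  0.06 ]]
glue top [ 0.452 -0.172  0.1  ]
tin [0.416 0.22  0.023]
mug [0.689 0.126 0.1  ]
monitor z=.1..,.2,.3 [array([ 0.727, -0.015,  0.1  ]), array([ 0.693, -0.011,  0.2  ]), array([ 0.658, -0.007,  0.3  ])] left [array([0.778, 0.217, 0.1  ]), array([0.738, 0.197, 0.2  ]), array([0.699, 0.177, 0.3  ])]
mon L (array([0.74566676, 0.20389051, 0.17731914]), np.float64(0.003245787635959523)) mon R (array([ 0.61879064, -0.33783323,  0.23510724]), np.float64(0.015534133982668685))
handle ends side (array([ 0.51427239, -0.15403148,  0.050659  ]), np.float64(0.003010545147925976))
```

```bash
cat >> h.py <<'E'
from scipy.spatial.transform import Rotation as Ro
EC=np.array([.514,.1762,0]); EY=-16.7
def ER(yaw=None):
    return Ro.from_euler('z',EY if yaw is None else yaw,degrees=True).as_matrix()
def ew(p): return EC+ER()@np.array(p)
def st(msg=''):
    s=env.state(); p=np.array(s['ee_pos']);R=np.array(s['eef_rot'])
    print(msg,'t',round(s['clock'],2),'p',p.round(4),'enc',(1000*ER().T@(p-EC)).round(1),'rv',Ro.from_matrix(ER().T@R).as_euler('ZXY',degrees=True).round(1),'F',np.round(s['ft_force'],1),'gap',round(s['finger_gap'],3),'g',round(s['gripper_force'],1),'q',np.round(s['joint_positions'],0))
    return p,R
def delta(tgt,Rt=None):
    "shift (tool axes now, mm) and twist needed; shift first, then twist"
    p,R=st(); print('shift',(1000*R.T@(np.array(tgt)-p)).round(1))
    if Rt is not None: print('twist',np.degrees(Ro.from_matrix(R.T@Rt).as_rotvec()).round(1))
E
python3 -m inch '{"xyz":[[-10,-6,0],[-25,-15,0],[-35,-22,2],[-35,-22,5],[-35,-22,5],[-35,-22,5],[-35,-22,5],[-35,-22,5],[-35,-22,5],[-35,-22,5]],"twist":[[0,0,-1],[0,0,-1],[0,0,-1],[0,0,-1],[0,0,-0.4],[0,0,0],[0,0,0],[0,0,0],[0,0,0],[0,0,0]],"fingers":[-1,-1,-1,-1,-1,-1,-1,-1,-1,-1]}' 40
python3 - <<'E'
from h import *
R=ER()@np.array([[-1,0,0],[0,1,0],[0,0,-1.]])
delta(ew([-.045,0,.165]),R)
E
```

```text
clock: 1.1
ee_pos: [0.4486, 0.2518, 0.2078]
eef_rot: [[-0.958, 0.288, -0.0], [0.288, 0.958, -0.0], [0.0, -0.0, -1.0]]
ft_force: [0.6, 0.1, 1.6]
finger_gap: -0.001
gripper_force: 0.0
 t 1.1 p [0.4486 0.2518 0.2078] enc [-84.4  53.7 207.8] rv [  -0.   -0. -180.] F [0.6 0.1 1.6] gap -0.001 g 0.0 q [ 20.  12. -10.  67.   0.  37.]
shift [-39.4 -53.6  42.8]
twist [-0. -0. -0.]
```

```bash
python3 -m inch '{"xyz":[[-6,-12,0],[-10,-21,0],[-10,-21,10],[-8,0,20],[0,0,25],[0,0,25],[0,0,14],[0,0,6],[0,0,0]],"twist":[[0,0,0],[0,0,0],[0,0,0],[0,0,0],[0,0,0],[0,0,0],[0,0,0],[0,0,0],[0,0,0]],"fingers":[-1,-1,-1,-1,-1,-1,-1,-1,-1]}'
python3 - <<'E'
from h import *
st()
t=cam('top');s=cam('side')
M=np.zeros((480,760,3),np.uint8)
M[:,:400]=cv2.resize(t['color'][210:330,170:270],(400,480),interpolation=cv2.INTER_CUBIC)
M[:,400:]=cv2.resize(s['color'][170:290,215:305],(360,480),interpolation=cv2.INTER_CUBIC)
cv2.imwrite('pics/m2.png',M)
E
```

```text
clock: 2.0
ee_pos: [0.464, 0.1919, 0.1076]
eef_rot: [[-0.958, 0.288, -0.002], [0.288, 0.958, -0.0], [0.002, -0.001, -1.0]]
ft_force: [0.3, 0.5, -0.1]
finger_gap: 0.001
gripper_force: 0.0
 t 2.0 p [0.464  0.1919 0.1076] enc [-52.4   0.7 107.6] rv [-0.000e+00 -1.000e-01 -1.799e+02] F [ 0.3  0.5 -0.1] gap 0.001 g 0.0 q [ 13.  15. -22.  53.   0.  30.]
```

View pics/m2.png

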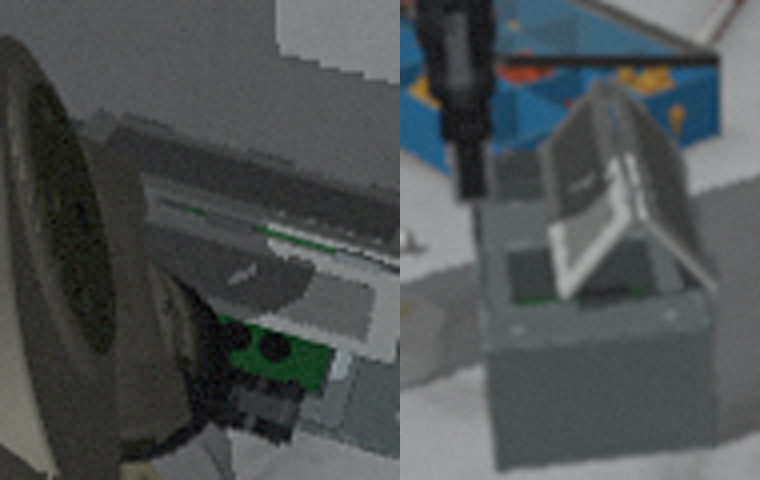

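The fingers, shut, stand in front of the tent cover, at about top-crop (260,400); the path is clear. I'll push to the rear.

```bash
python3 -m inch '{"xyz":[[-8,0,0],[-8,0,0],[-8,0,0],[-8,0,0],[-8,0,0],[-8,0,0],[-8,0,0],[-8,0,0],[-8,0,0],[-8,0,0]],"twist":[[0,0,0],[0,0,0],[0,0,0],[0,0,0],[0,0,0],[0,0,0],[0,0,0],[0,0,0],[0,0,0],[0,0,0]],"fingers":[-1,-1,-1,-1,-1,-1,-1,-1,-1,-1]}'
python3 -m inch '{"xyz":[[-5,0,0],[-4,0,0],[-3,0,0],[-2,0,0],[0,0,0]],"twist":[[0,0,0],[0,0,0],[0,0,0],[0,0,0],[0,0,0]],"fingers":[-1,-1,-1,-1,-1]}'
python3 - <<'E'
from h import *
st()
E
```

```text
clock: 3.1
ee_pos: [0.5421, 0.1687, 0.1083]
eef_rot: [[-0.958, 0.288, -0.0], [0.288, 0.958, 0.0], [0.0, 0.0, -1.0]]
ft_force: [-2.5, 0.4, -0.0]
finger_gap: -0.002
gripper_force: 0.8
clock: 3.6
ee_pos: [0.5551, 0.1648, 0.1083]
eef_rot: [[-0.958, 0.288, -0.0], [0.288, 0.958, 0.0], [0.0, 0.0, -1.0]]
ft_force: [-1.8, 0.1, 0.1]
finger_gap: 0.0
gripper_force: 0.5
 t 3.6 p [0.5551 0.1648 0.1083] enc [ 42.6   0.9 108.3] rv [  -0.    0. -180.] F [-1.8  0.1  0.1] gap 0.0 g 0.5 q [  9.  23. -10.  57.   0.  25.]
```

```bash
python3 -m inch '{"xyz":[[-2,0,0],[-2,0,0],[0,0,0]],"twist":[[0,0,0],[0,0,0],[0,0,0]],"fingers":[-1,-1,-1]}'
python3 - <<'E'
from h import *
st()
t=cam('top');s=cam('side')
M=np.zeros((480,760,3),np.uint8)
M[:,:400]=cv2.resize(t['color'][210:330,200:300],(400,480),interpolation=cv2.INTER_CUBIC)
M[:,400:]=cv2.resize(s['color'][170:290,215:305],(360,480),interpolation=cv2.INTER_CUBIC)
cv2.imwrite('pics/m3.png',M)
E
```

```text
clock: 3.9
ee_pos: [0.5582, 0.1638, 0.1083]
eef_rot: [[-0.958, 0.288, -0.001], [0.288, 0.958, 0.0], [0.001, 0.0, -1.0]]
ft_force: [-4.9, 1.5, 2.8]
finger_gap: -0.0
gripper_force: 2.5
 t 3.9 p [0.5582 0.1638 0.1083] enc [ 45.9   0.8 108.3] rv [  -0.     0.  -179.9] F [-4.9  1.5  2.8] gap -0.0 g 2.5 q [  8.  23. -10.  57.   0.  25.]
```

View pics/m3.png

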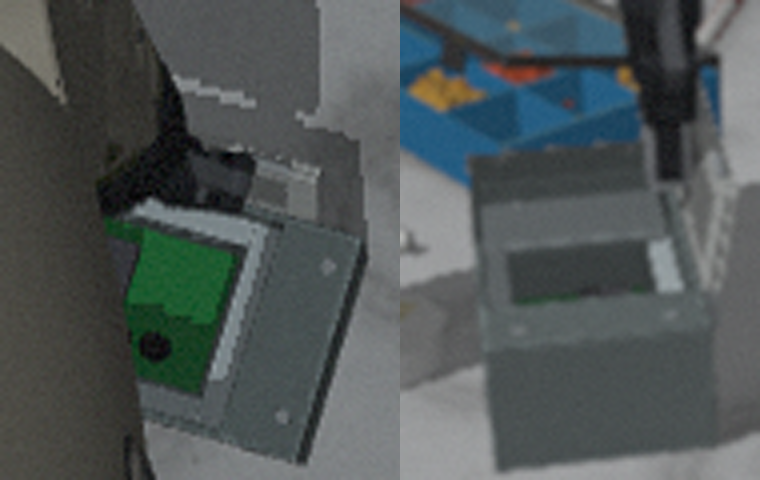

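Both leaves stand nearly upright at the rear, side-crop (705,220), with force starting to rise. I'll seat them on their stops.

```bash
python3 -m inch '{"xyz":[[-1.5,0,0],[-1.5,0,0],[0,0,0]],"twist":[[0,0,0],[0,0,0],[0,0,0]],"fingers":[-1,-1,-1]}'
```

```text
clock: 4.3
ee_pos: [0.5586, 0.1637, 0.1082]
eef_rot: [[-0.958, 0.287, -0.006], [0.287, 0.958, 0.002], [0.006, 0.0, -1.0]]
ft_force: [-11.7, 3.2, 7.5]
finger_gap: 0.0
gripper_force: 6.6
```

```bash
python3 -m inch '{"xyz":[[6,0,0],[15,0,0],[20,0,0],[10,-10,-20],[0,-25,-25],[0,-35,-25],[0,-35,-10],[0,-35,0],[0,-35,0],[0,-35,0]],"twist":[[0,0,0],[0,0,0],[0,0,0],[0,0,0],[0,0,0],[0,0,-5],[0,0,-7],[0,0,-7],[0,0,-7],[0,0,-7.4]],"fingers":[-1,-1,-1,-1,-1,-1,0,1,1,1]}'
python3 - <<'E'
from h import *
R=ER(16.7)@np.array([[-1,0,0],[0,1,0],[0,0,-1.]])
delta([.5405,-.147,.16],R)
E
```

```text
clock: 5.3
ee_pos: [0.4904, -0.0302, 0.189]
eef_rot: [[-0.957, -0.292, 0.003], [-0.292, 0.957, -0.002], [-0.002, -0.002, -1.0]]
ft_force: [1.0, -1.3, -0.0]
finger_gap: 0.68
gripper_force: 0.0
 t 5.3 p [ 0.4904 -0.0302  0.189 ] enc [  36.7 -204.5  189. ] rv [ 3.370e+01 -1.000e-01  1.799e+02] F [ 1.  -1.3 -0. ] gap 0.68 g 0.0 q [-13.  10. -16.  64.  -0. -30.]
shift [ -13.8 -126.3   29.3]
twist [-0.1  0.1  0.3]
```

```bash
python3 -m inch '{"xyz":[[-2,-20,3],[-4,-35,6],[-4,-35,10],[-4,-26,10],[0,-10,10],[0,0,15],[0,0,25],[0,0,25],[0,0,25],[0,0,14]],"twist":[[0,0,0.3],[0,0,0],[0,0,0],[0,0,0],[0,0,0],[0,0,0],[0,0,0],[0,0,0],[0,0,0],[0,0,0]],"fingers":[1,1,1,1,1,1,1,1,1,1]}'
python3 -m inch '{"xyz":[[0,0,0],[0,0,0],[0,0,0],[0,0,0],[0,0,0],[0,0,0]],"twist":[[0,0,0],[0,0,0],[0,0,0],[0,0,0],[0,0,0],[0,0,0]],"fingers":[-1,-1,-1,-1,-1,-1]}' 70
python3 - <<'E'
from h import *
st()
E
```

```text
clock: 6.3
ee_pos: [0.5378, -0.1445, 0.0432]
eef_rot: [[-0.959, -0.282, -0.002], [-0.282, 0.959, 0.0], [0.001, 0.001, -1.0]]
ft_force: [-0.2, 0.7, -0.4]
finger_gap: 1.001
gripper_force: 0.0
clock: 6.9
ee_pos: [0.5398, -0.1457, 0.0466]
eef_rot: [[-0.959, -0.282, 0.002], [-0.282, 0.959, -0.001], [-0.002, -0.002, -1.0]]
ft_force: [-1.0, -1.0, 6.6]
finger_gap: 0.148
gripper_force: 69.3
 t 6.9 p [ 0.5398 -0.1457  0.0466] enc [ 117.2 -300.9   46.6] rv [ 3.310e+01 -1.000e-01  1.799e+02] F [-1.  -1.   6.6] gap 0.148 g 69.3 q [-23.  24. -18.  48.  -0. -40.]
```

```bash
python3 -m inch '{"xyz":[[0,0,-10],[0,0,-25],[0,0,-35],[0,0,-35],[0,0,-35],[0,10,-15],[0,25,0],[0,30,0],[0,35,0],[0,30,0]],"twist":[[0,0,0],[0,0,0],[0,0,0],[0,0,0],[0,0,0],[0,0,5],[0,0,7],[0,0,7],[0,0,7],[0,0,7]],"fingers":[-1,-1,-1,-1,-1,-1,-1,-1,-1,-1]}'
python3 - <<'E'
from h import *
R=ER()@np.array([[-1,0,0],[0,1,0],[0,0,-1.]])
delta(ew([0,0,.205]),R)
E
```

```text
clock: 7.9
ee_pos: [0.5341, -0.015, 0.2004]
eef_rot: [[-0.957, 0.291, -0.001], [0.291, 0.957, 0.001], [0.002, 0.0, -1.0]]
ft_force: [0.3, -0.2, -1.9]
finger_gap: 0.151
gripper_force: 68.5
 t 7.9 p [ 0.5341 -0.015   0.2004] enc [  74.2 -177.4  200.4] rv [  -0.2    0.  -179.9] F [ 0.3 -0.2 -1.9] gap 0.151 g 68.5 q [-10.  15.  -8.  67.   0.   7.]
shift [ 75.  177.1  -4.4]
twist [ 0.  -0.1 -0.2]
```

```bash
python3 -m inch '{"xyz":[[0,0,0],[0,0,0]],"twist":[[0,0,-0.2],[0,0,0]],"fingers":[-1,-1]}'>/dev/null
python3 - <<'E'
from h import *
st()
for n in('top','side'):
    d=cam(n); np.save(f'{n}1.npy',d,allow_pickle=True)
t=np.load('top1.npy',allow_pickle=True).item();s=np.load('side1.npy',allow_pickle=True).item()
p=env.state()['ee_pos']; print(proj(t,p),proj(s,p))
M=np.zeros((600,800,3),np.uint8)
M[:330,:800]=cv2.resize(t['color'][218:317,160:400],(800,330),interpolation=cv2.INTER_CUBIC)
M[330:,:500]=cv2.resize(s['color'][185:293,210:410],(500,270),interpolation=cv2.INTER_CUBIC)
cv2.imwrite('pics/m4.png',M)
E
```

```text
t 8.1 p [ 0.5349 -0.0159  0.2003] enc [  75.2 -178.   200.3] rv [   0.4   -0.  -180. ] F [ 0.2 -1.  -2.3] gap 0.15 g 68.8 q [-10.  15.  -8.  67.  -0.   6.]
[335.18868019 257.59680332] [309.47954957 203.13645646]
```

View pics/m4.png

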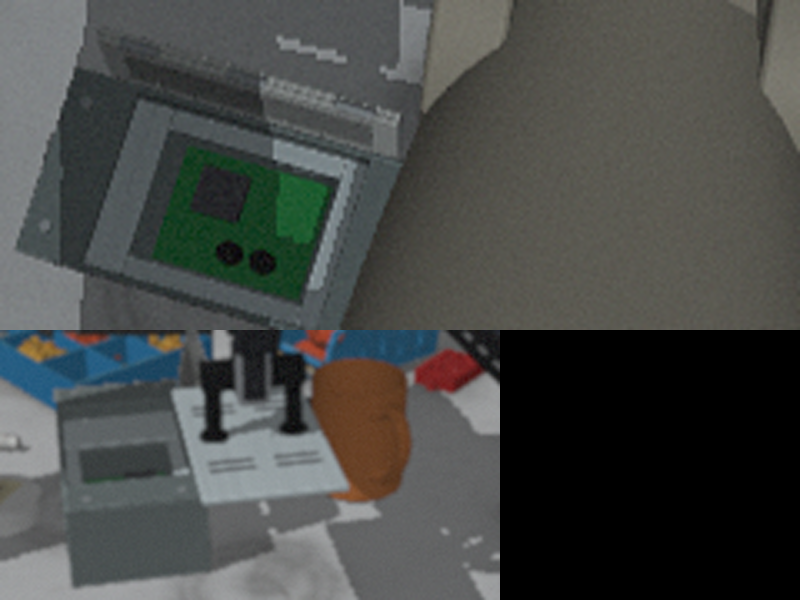

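The cover is folded at the rear (top crop, (110,40)–(400,140)). Opening corners are at (140,100), (88,262), (370,160). In the side crop the held panel is level, corners (172,393), (205,503), (350,488).

Run:
```python
from h import *
t=np.load('top1.npy',allow_pickle=True).item();s=np.load('side1.npy',allow_pickle=True).item()
p,R=st()
for c in [(140,100),(88,262),(370,160),(300,328),(75,67),(17,247)]:
    w=onz(t,160+c[0]/3.3333,218+c[1]/3.3333,.07); print('open',w.round(3),(1000*ER().T@(w-EC)).round(1))
z=p[2]-.0466+.005
for c,zz in [((172,393),z),((205,500),z),((348,487),z),((205,504),z-.005),((350,490),z-.005)]:
    w=onz(s,210+c[0]/2.5,185+(c[1]-330)/2.5,zz); print('panel rel',(1000*ER().T@(w-p)).round(1))
# enclosure in side view: front-right bottom (73,586), rear right bottom (211,571), top front right(67,503) top rear right(207,497?) front left top(57,395)
for c,zz in [((73,586),0),((211,571),0),((66,503),.07),((57,400),.07)]:
    w=onz(s,210+c[0]/2.5,185+(c[1]-330)/2.5,zz); print('enc side',(1000*ER().T@(w-EC)).round(1))
```

```text
t 8.2 p [ 0.5351 -0.017   0.2002] enc [  75.7 -179.   200.2] rv [   0.3   -0.  -180. ] F [ 0.8  0.3 -2.4] gap 0.152 g 68.8 q [-10.  15.  -8.  67.  -0.   6.]
open [0.576 0.227 0.07 ] [44.9 66.2 70. ]
open [0.485 0.253 0.07 ] [-49.7  65.   70. ]
open [0.541 0.097 0.07 ] [ 48.6 -68.   70. ]
open [0.448 0.135 0.07 ] [-51.5 -58.5  70. ]
open [0.595 0.264 0.07 ] [ 52.6 107.4  70. ]
open [0.494 0.292 0.07 ] [-52.8 105.3  70. ]
panel rel [-44.4  70.1 -41.6]
panel rel [-41.7 -82.4 -41.6]
panel rel [ 46.9 -84.7 -41.6]
panel rel [-41.4 -78.7 -46.6]
panel rel [ 49.4 -80.2 -46.6]
enc side [ -52.6 -103.4    0. ]
enc side [  54.2 -104.3    0. ]
enc side [-51.2 -96.4  70. ]
enc side [-51.6  81.1  70. ]
```

```bash
python3 -m inch '{"xyz":[[4,8,0],[10,20,-1],[12,25,-1],[12,25,-1],[12,25,-1],[12,25,-1],[10,25,0],[6,15,0],[0,5,0],[0,0,0]],"twist":[[0,0,0],[0,0,0.3],[0,0,0],[0,0,0],[0,0,0],[3,0,0],[4,0,0],[4,0,0],[3,0,0],[2,0,0]],"fingers":[-1,-1,-1,-1,-1,-1,-1,-1,-1,-1]}'
python3 -m inch '{"xyz":[[0,0,0]],"twist":[[0,0,0]],"fingers":[-1]}' >/dev/null
cat >> h.py <<'E'
def go(x,y,z,th,off=0):
    "target TCP in enclosure frame mm, tilt th deg about tool x; shift in tool axes now"
    R=ER()@np.array([[-1,0,0],[0,1,0],[0,0,-1.]])@Ro.from_euler('x',th,degrees=True).as_matrix()
    delta(ew(np.array([x,y,z])/1000),R)
E
python3 - <<'E'
from h import *
go(-2,-6,205,16)
E
```

```text
clock: 9.2
ee_pos: [0.5102, 0.1723, 0.2007]
eef_rot: [[-0.958, 0.275, -0.08], [0.286, 0.921, -0.265], [0.001, -0.277, -0.961]]
ft_force: [0.3, -0.3, -3.0]
finger_gap: 0.151
gripper_force: 68.8
 t 9.3 p [0.5102 0.1716 0.2004] enc [ -2.3  -5.5 200.4] rv [   0.   -16.  -179.9] F [-0.  -0.3 -2.4] gap 0.152 g 68.8 q [ 17.  23.   2.  78. -13.  35.]
shift [-0.3 -1.8 -4.3]
twist [-0.  -0.1  0. ]
```

```bash
python3 -m inch '{"xyz":[[0,1.7,6],[0,3.5,12],[0,3.5,12],[0,3.5,12],[0,1.1,4],[0,0,0]],"twist":[[0,0,0],[0,0,0],[0,0,0],[0,0,0],[0,0,0],[0,0,0]],"fingers":[-1,-1,-1,-1,-1,-1]}'>/dev/null
python3 - <<'E'
from h import *
go(-2,-6,110,16)
t=cam('top');s=cam('side');np.save('side2.npy',s,allow_pickle=True);np.save('top2.npy',t,allow_pickle=True)
M=np.zeros((600,800,3),np.uint8)
M[:,:480]=cv2.resize(s['color'][175:295,220:316],(480,600),interpolation=cv2.INTER_CUBIC)
M[:300,480:]=cv2.resize(t['color'][220:340,165:293],(320,300),interpolation=cv2.INTER_CUBIC)
cv2.imwrite('pics/m5.png',M)
E
```

```text
t 9.9 p [0.5095 0.171  0.1522] enc [ -2.8  -6.3 152.2] rv [  -0.   -16.1 -179.9] F [ 0.6 -0.6 -2.9] gap 0.154 g 68.7 q [ 17.  24.  -3.  72. -13.  35.]
shift [-0.9 12.  40.5]
twist [-0.1 -0.1 -0. ]
```

View pics/m5.png

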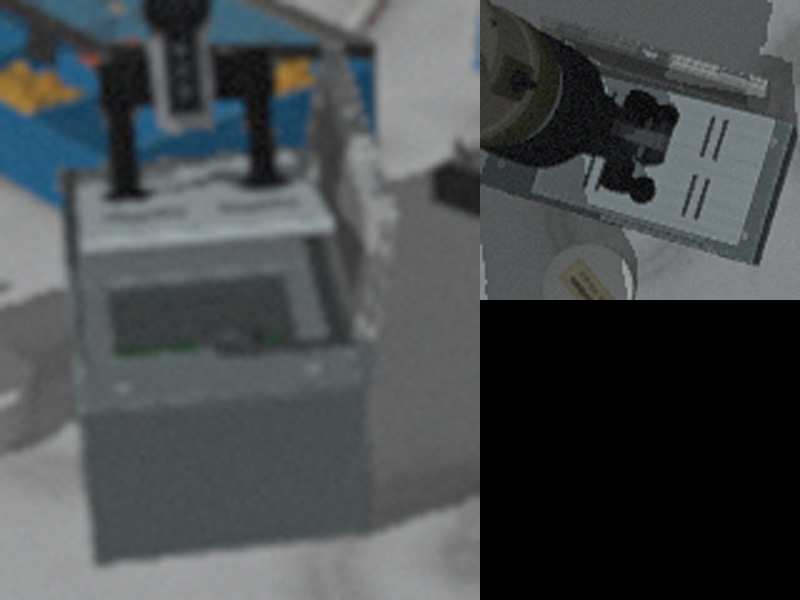

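The panel is tipped over the opening with its left end low. Top crop: right-end corners at (773,118) and (742,246). Side crop: (82,240) and (332,225). It sits close to centred, with the cover just behind. I'll compute the offsets.

Run:
```python
from h import *
t=np.load('top2.npy',allow_pickle=True).item();s=np.load('side2.npy',allow_pickle=True).item()
p=np.array([.5095,.171,.1522]); z=.1343
for c in [(773,118),(742,246)]:
    w=onz(t,165+(c[0]-480)/2.5,220+c[1]/2.5,z); print('top B',(1000*ER().T@(w-EC)).round(1))
for c in [(82,240),(333,224)]:
    w=onz(s,220+c[0]/5,175+c[1]/5,z); print('side B',(1000*ER().T@(w-EC)).round(1))
# front edge
for c in [(600,208)]:
    for zz in (.11,): 
        w=onz(t,165+(c[0]-480)/2.5,220+c[1]/2.5,zz); print('front edge',(1000*ER().T@(w-EC)).round(1))
for c in [(796,120),(757,264),(757-8,256)]:
    w=onz(t,165+(c[0]-480)/2.5,220+c[1]/2.5,.07); print('enc top corner R',(1000*ER().T@(w-EC)).round(1))
for c in [(80,415),(365,383),(97,562),(370,530)]:
    zz=.07 if c[1]<500 else 0
    w=onz(s,220+c[0]/5,175+c[1]/5,zz); print('enc side R',(1000*ER().T@(w-EC)).round(1))
```

```text
top B [ 44.5 -94.7 134.3]
top B [ -46.3 -100.   134.3]
side B [-45.2 -95.5 134.3]
side B [  45.2 -101.5  134.3]
front edge [-48.3   6.2 110. ]
enc top corner R [  55.6 -105.6   70. ]
enc top corner R [ -54.2 -108.8   70. ]
enc top corner R [ -50.3 -101.5   70. ]
enc side R [ -52.5 -110.    70. ]
enc side R [  53.6 -108.3   70. ]
enc side R [ -52.3 -103.5    0. ]
enc side R [  53.7 -102.7    0. ]
```

```bash
python3 -m inch '{"xyz":[[-1,1.1,4],[0,2.2,8],[0,2.2,8],[0,2.2,8],[0,2.2,8],[0,0.8,3],[0,0,0]],"twist":[[0,0,0],[0,0,0],[0,0,0],[0,0,0],[0,0,0],[0,0,0],[0,0,0]],"fingers":[-1,-1,-1,-1,-1,-1,-1]}'
python3 - <<'E'
from h import *
go(-1.7,36,112,16)
E
```

```text
clock: 10.7
ee_pos: [0.5106, 0.1705, 0.1121]
eef_rot: [[-0.958, 0.276, -0.081], [0.288, 0.92, -0.264], [0.001, -0.276, -0.961]]
ft_force: [0.4, 0.7, -2.2]
finger_gap: 0.154
gripper_force: 68.8
 t 10.7 p [0.5106 0.1705 0.1121] enc [ -1.7  -6.4 112.1] rv [  -0.   -16.  -179.9] F [ 0.4  0.7 -2.2] gap 0.154 g 68.8 q [ 17.  26.  -6.  67. -13.  35.]
shift [  0.1  40.8 -11.6]
twist [-0.  -0.1 -0. ]
```

```bash
python3 -m inch '{"xyz":[[0,3.8,-1.1],[0,6,-1.7],[0,6,-1.7],[0,6,-1.7],[0,6,-1.7],[0,6,-1.7],[0,4,-1.1],[0,2,-0.6],[0,0,0]],"twist":[[0,0,0],[0,0,0],[0,0,0],[0,0,0],[0,0,0],[0,0,0],[0,0,0],[0,0,0],[0,0,0]],"fingers":[-1,-1,-1,-1,-1,-1,-1,-1,-1]}'
python3 - <<'E'
from h import *
go(-1.7,36,112,16)
s=cam('side');t=cam('top');np.save('side3.npy',s,allow_pickle=True)
M=np.zeros((600,800,3),np.uint8)
M[:,:480]=cv2.resize(s['color'][175:295,220:316],(480,600),interpolation=cv2.INTER_CUBIC)
M[:300,480:]=cv2.resize(t['color'][220:340,165:293],(320,300),interpolation=cv2.INTER_CUBIC)
cv2.imwrite('pics/m6.png',M)
E
```

```text
clock: 11.6
ee_pos: [0.523, 0.2106, 0.1127]
eef_rot: [[-0.958, 0.276, -0.079], [0.288, 0.921, -0.264], [0.0, -0.276, -0.961]]
ft_force: [-0.2, 0.2, -2.5]
finger_gap: 0.15
gripper_force: 68.8
 t 11.6 p [0.523  0.2106 0.1127] enc [ -1.2  35.5 112.7] rv [  -0.  -16. -180.] F [-0.2  0.2 -2.5] gap 0.15 g 68.8 q [ 20.  29.  -1.  69. -13.  38.]
shift [0.5 0.7 0.5]
twist [-0. -0. -0.]
```

View pics/m6.png

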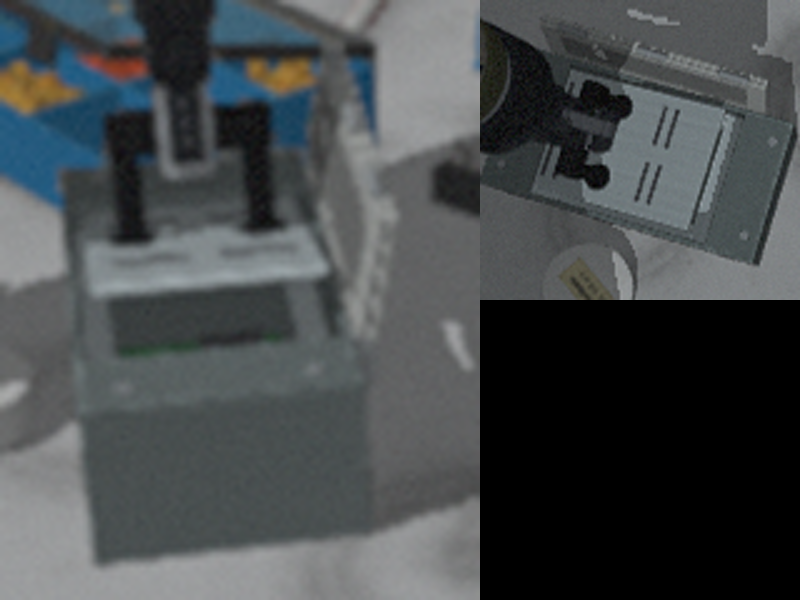

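The left end is under its flange, and the right end (top crop x≈730) clears the right flange edge (≈740). Now I'll swing the right end down about the tucked end.

```bash
python3 -m inch '{"xyz":[[0,-0.5,2.85],[0,-1.5,2.85],[0,-1.5,2.85],[0,-1.5,2.85],[0,-1.5,2.85],[0,-1.5,2.85],[0,-1.5,2.85],[0,-1.5,2.85],[0,0,0]],"twist":[[-2,0,0],[-2,0,0],[-2,0,0],[-2,0,0],[-2,0,0],[-2,0,0],[-2,0,0],[-2,0,0],[0,0,0]],"fingers":[-1,-1,-1,-1,-1,-1,-1,-1,-1]}'
python3 - <<'E'
from h import *
go(-1.7,20,88,0)
E
```

```text
clock: 12.6
ee_pos: [0.518, 0.1952, 0.0917]
eef_rot: [[-0.957, 0.289, -0.001], [0.289, 0.957, -0.0], [0.001, -0.001, -1.0]]
ft_force: [-0.0, -1.1, -2.6]
finger_gap: 0.15
gripper_force: 68.8
 t 12.6 p [0.518  0.1952 0.0917] enc [-1.7 19.3 91.7] rv [-1.0e-01 -0.0e+00 -1.8e+02] F [-0.  -1.1 -2.6] gap 0.15 g 68.8 q [ 12.  21. -15.  54.  -0.  29.]
shift [0.  0.7 3.7]
twist [-0.  -0.  -0.1]
```

```bash
python3 -m inch '{"xyz":[[0,-2,2],[0,-4,1],[0,-4,0],[0,-4,0],[0,-3,0],[0,-1.3,0],[0,0,0],[0,0,1],[0,0,0]],"twist":[[0,0,0],[0,0,0],[0,0,0],[0,0,0],[0,0,0],[0,0,0],[0,0,0],[0,0,0],[0,0,0]],"fingers":[-1,-1,-1,-1,-1,-1,-1,-1,-1]}'
python3 - <<'E'
from h import *
go(-1.7,1,86.6,0)
E
```

```text
clock: 13.5
ee_pos: [0.5136, 0.179, 0.0878]
eef_rot: [[-0.958, 0.288, -0.0], [0.288, 0.958, 0.0], [0.0, 0.0, -1.0]]
ft_force: [-0.2, 0.1, -2.8]
finger_gap: 0.148
gripper_force: 68.8
 t 13.5 p [0.5136 0.179  0.0878] enc [-1.2  2.6 87.8] rv [  -0.    0. -180.] F [-0.2  0.1 -2.8] gap 0.148 g 68.8 q [ 11.  20. -17.  52.   0.  27.]
shift [ 0.5 -1.6  1.2]
twist [ 0. -0. -0.]
```

```bash
python3 -m inch '{"xyz":[[0,-1.5,0.6],[0,0,0.6],[0,0,0.4],[0,0,0]],"twist":[[0,0,0],[0,0,0],[0,0,0],[0,0,0]],"fingers":[-1,-1,-1,-1]}'
python3 - <<'E'
from h import *
st()
s=cam('side');t=cam('top');np.save('top4.npy',t,allow_pickle=True);np.save('side4.npy',s,allow_pickle=True)
M=np.zeros((600,800,3),np.uint8)
M[:,:360]=cv2.resize(s['color'][185:285,235:295],(360,600),interpolation=cv2.INTER_CUBIC)
M[:440,360:]=cv2.resize(t['color'][230:330,180:280],(440,440),interpolation=cv2.INTER_CUBIC)
cv2.imwrite('pics/m7.png',M)
E
```

```text
clock: 13.9
ee_pos: [0.5131, 0.1775, 0.0866]
eef_rot: [[-0.958, 0.288, 0.0], [0.288, 0.958, -0.0], [-0.0, -0.0, -1.0]]
ft_force: [-2.6, -0.1, 1.6]
finger_gap: 0.148
gripper_force: 69.5
 t 13.9 p [0.5131 0.1775 0.0866] enc [-1.3  1.  86.6] rv [ -0.  -0. 180.] F [-2.6 -0.1  1.6] gap 0.148 g 69.5 q [ 11.  20. -18.  52.  -0.  27.]
```

View pics/m7.png

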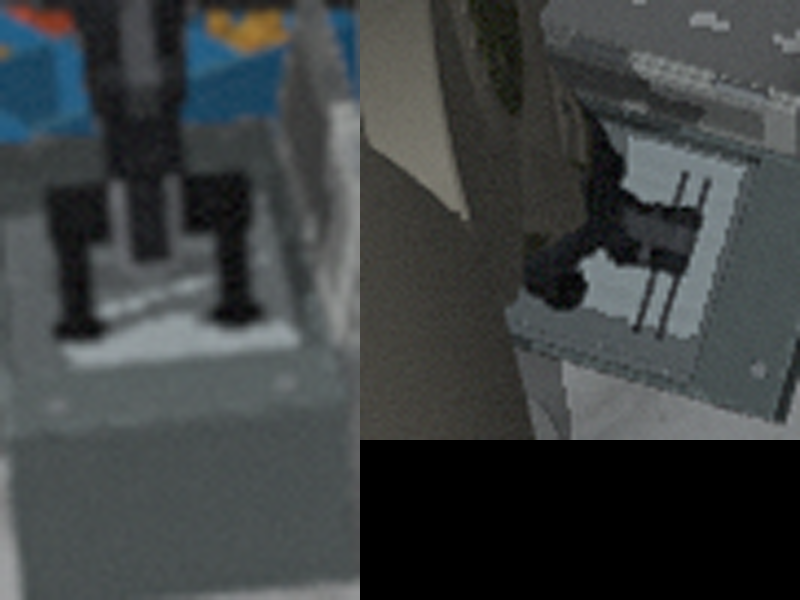

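The panel is down inside, with its right end under the flange (top-crop edge (745,165)–(700,335)). Post bases are at side crop (80,330) and (238,315). I'll check centring numerically.

Run:
```python
from h import *
s=np.load('side4.npy',allow_pickle=True).item();t=np.load('top4.npy',allow_pickle=True).item()
S=lambda c,z:(1000*ER().T@(onz(s,235+c[0]/6,185+c[1]/6,z)-EC)).round(1)
T=lambda c,z:(1000*ER().T@(onz(t,180+(c[0]-360)/4.4,230+c[1]/4.4,z)-EC)).round(1)
print('posts',S((80,330),.045),S((238,315),.045))
print('bar ends right face top',S((48,190),.1),S((250,178),.1))
print('flange edge side view',S((65,368),.07),S((298,347),.07),'top',T((745,165),.07),T((703,335),.07))
print('front post base top',T((557,290),.06),'slots',T((708,182),.045),T((660,335),.045),T((685,175),.045),T((637,328),.045))
print('panel front edge', T((625,325),.045))
s0=np.load('top0.npy',allow_pickle=True).item()
# slots in the initial image relative to panel centre
c=np.array([.5421,-.1501,.005]);Rp=ER(16.7)
for a in [(620,50),(600,58),(643,158),(625,163),(500,88),(484,95),(527,192),(508,197)]:
    print('slot0',(1000*Rp.T@(onz(s0,350+(a[0]-420)/3,228+a[1]/3,.005)-c)).round(1))
```

```text
posts [-25.2  -1.1  45. ] [29.1 -1.5 45. ]
bar ends right face top [-31.5  -2.4 100. ] [ 35.6  -7.4 100. ]
flange edge side view [-32.2 -70.4  70. ] [ 42.4 -72.   70. ] top [ 44.  -62.6  70. ] [-29.5 -66.9  70. ]
front post base top [-28.3  -0.7  60. ] slots [ 35.2 -46.4  45. ] [-33.7 -46.3  45. ] [ 35.4 -35.9  45. ] [-33.6 -35.9  45. ]
panel front edge [-33.8 -30.6  45. ]
slot0 [ 35.8 -52.6  -0. ]
slot0 [ 34.6 -38.   -0. ]
slot0 [-37.4 -43.3  -0. ]
slot0 [-37.  -30.8  -0. ]
slot0 [35.  32.4 -0. ]
slot0 [33.7 44.1 -0. ]
slot0 [-36.1  37.3  -0. ]
slot0 [-35.5  50.3  -0. ]
```

The panel is centred within about 1–2 mm and seated. Releasing and retreating.

```bash
python3 -m inch '{"xyz":[[0,0,0],[0,0,0],[0,0,0],[0,0,0],[0,0,0],[0,0,0]],"twist":[[0,0,0],[0,0,0],[0,0,0],[0,0,0],[0,0,0],[0,0,0]],"fingers":[0.3,0.6,0.8,0.8,0.8,0.8]}'
python3 -m inch '{"xyz":[[0,0,-5],[0,0,-15],[0,0,-25],[0,0,-30],[0,0,-30],[10,0,-20],[30,0,0],[30,0,0],[30,0,0],[10,0,0]],"twist":[[0,0,0],[0,0,0],[0,0,0],[0,0,0],[0,0,0],[0,0,0],[0,0,0],[0,0,0],[0,0,0],[0,0,0]],"fingers":[0.8,0.8,0.8,0.8,0.8,0.8,0.8,0.8,0.8,0.8]}'
python3 -m inch '{"xyz":[[0,-30,0],[0,-40,0],[0,-40,0],[0,-40,0],[0,-40,0],[0,-20,0],[0,0,0]],"twist":[[0,0,0],[0,0,0],[0,0,0],[0,0,0],[0,0,0],[0,0,0],[0,0,0]],"fingers":[0.8,0.8,0.8,0.8,0.8,0.8,0.8]}'
python3 - <<'E'
from h import *
s=cam('side');t=cam('top')
M=np.zeros((500,800,3),np.uint8)
M[:,:300]=cv2.resize(s['color'][185:285,235:295],(300,500),interpolation=cv2.INTER_CUBIC)
M[:,300:]=cv2.resize(t['color'][150:350,165:365],(500,500),interpolation=cv2.INTER_CUBIC)
cv2.imwrite('pics/m8.png',M)
E
```

```text
clock: 14.6
ee_pos: [0.5132, 0.1776, 0.0863]
eef_rot: [[-0.958, 0.288, 0.0], [0.288, 0.958, 0.0], [0.0, 0.0, -1.0]]
ft_force: [0.7, 0.1, 0.8]
finger_gap: 0.898
gripper_force: 0.0
clock: 15.6
ee_pos: [0.4053, 0.2095, 0.2118]
eef_rot: [[-0.958, 0.286, -0.001], [0.286, 0.958, 0.0], [0.001, -0.0, -1.0]]
ft_force: [-0.0, 0.0, -0.3]
finger_gap: 0.899
gripper_force: 0.0
clock: 16.3
ee_pos: [0.3475, 0.006, 0.2118]
eef_rot: [[-0.956, 0.292, 0.001], [0.292, 0.956, -0.001], [-0.001, -0.0, -1.0]]
ft_force: [0.9, 0.5, 0.1]
finger_gap: 0.9
gripper_force: 0.0
```

View pics/m8.png

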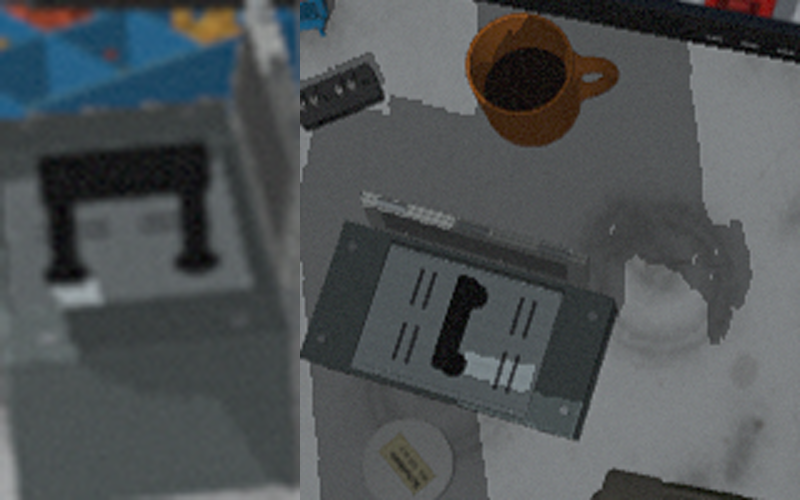

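The cover is folded at the rear, the panel lies flat in the opening, and the mug and tin are unmoved. I'll check centring once numerically from the slots and flange edges.

Run:
```python
from h import *
t=cam('top')
T=lambda c,z:(1000*ER().T@(onz(t,165+(c[0]-300)/2.5,150+c[1]/2.5,z)-EC)).round(1)[:2]
print('slots L',T((417,287),.045),T((430,290),.045),T((398,341),.045),T((411,344),.045))
print('slots R',T((517,313),.045),T((532,318),.045),T((500,370),.045),T((514,373),.045))
print('flange L',T((389,245),.07),T((353,367),.07),'R',T((563,294),.07),T((530,412),.07))
print('bar',T((468,282),.1),T((450,365),.1))
```

```text
slots L [22.  44.2] [22.6 33.9] [-21.4  45. ] [-20.8  34.8]
slots R [ 24.3 -35.2] [ 23.8 -47.4] [-20.8 -35.9] [-20.  -46.8]
flange L [44.2 68.7] [-50.1  65.2] R [ 45.3 -67.5] [-45.1 -69.9]
bar [30.9 -2.3] [-29.9  -8.4]
```

```bash
python3 -c "
from cell import env
print(env.finish_job())"
```

```text
the job is handed in; nothing more can be done
None
```

The job is handed in: the cover is folded upright at its rear stop, and the panel lies flat on the ledges, centred to about 1 mm with both ends under the flanges; the mug and tin look unmoved in the last picture, which did not cover the glue bottle, but no contact with it showed.

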